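# Open up the games cupboard, both leaves

## Robot

A 7-joint arm with a two-finger parallel gripper is mounted at the origin on the work surface. World frame = base frame: x ahead of the robot, y to its left, z up, the work surface at z = 0. Lengths are in m, angles in degrees, forces in N, time in s.
With the tool pointing down it reaches from about 0.4 to 0.9 m from the base axis. Payload 5.5 kg.
Tool frame: the origin (TCP) lies midway between the tips of the shut fingers; the grasp point (between the pads) lies 19 mm behind it (ctrl.grip_point_offset is the distance from the TCP to the grasp point, in m); z points along the fingers, y is the direction in which the jaws open and shut (so a half turn about z gives the same grasp; the last joint's range is limited). The gripper opens to 92 mm and grips with 3 to 60 N. Pads are 19 mm wide; open, the fingers measure 130 mm over their backs; the gripper's body (75 mm by 190 mm) begins 47 mm behind the grasp point.
Start: joints at [82.345, 28.699, -24.465, 88.831, 12.651, 65.22, -12.049], TCP at [0.251, -0.599, 0.227] pointing down, gripper open.
Joint ranges: [-164.97, 164.97], [-17.58, 116.51], [-87.97, 89.64], [11.32, 138.91], [-80.73, 260.73], [10.89, 115.49], [-147.41, 147.41]. Speed limits (degrees/s): [147.25, 147.25, 180, 180, 180, 180, 180].

## Interface

Orientations are given as a 3x3 rotation matrix whose columns are the frame's x, y, z axes.
In Python, from rig import telemetry, viewer, ctrl gives the robot as it stands.
- The arm moves only by the tool carry_out, never from a script. Its argument "commands" is text: rows parted by semicolons, each of 5 numbers parted by spaces: the shift along the tool's x, y, z in cm, then the turn about the tool's z in rad, then the opening, from -1 (shut) to 1 (fully open). In form: x y z yaw grip; .... A call has exactly 10 rows; each row is the pose to reach, as a shift and turn from the pose commanded when the call began, along the tool's axes at that moment; what a row does not reach only later rows make up. A row lasts 1/8 s, in which the tool goes at most 62.5 mm and 10.7 degrees, less where a joint would pass 70% of its speed; a pose out of reach is approached as far as the arm can. A call with a gripper value outside its range is refused whole. The fingers move at their own pace and stop on an object; "squeeze" is the grip in N (left out, the last holds). Time passes only in rows, so rows that repeat a pose let the fingers close, or fill a call up. It gives the time, the measured TCP pose, the force and the opening at its end, in the units of the state.
- telemetry.observe(): the state, without advancing time (a new reading comes with each control period).
- viewer.get_image(name): name is "side" or "top" or "wrist"; returns a dict with "img" (480x640x3 uint8, blue, green, red), "depth" (480x640 float32, m along the optical axis (not along the pixel's ray), 0 where there is no reading), "fx", "fy", "cx", "cy" (pixels), "camera_from_world" (4x4, takes a point from world to camera coordinates); the wrist camera has in their place "T_tool_cam" (4x4, takes a point from camera to tool coordinates, whose origin is the TCP and whose axes are the flange's). Camera axes: x right, y up, looking along -z (the intrinsics and any distortion apply to the point x, -y, -z); pixel columns grow to the right and rows downward; lengths in m; the calibration is good to about 2 mm. A picture is of the moment at which its call begins: read the wrist's pose just before it.
- ctrl.hand_in(): hands the job in, once; it reports no verdict.
The state is a dict: "clock": time; "joints": joint angles; "qvel": joint speeds; "effort": joint torques, N m; "ee_pos": TCP position; "tool_rot": TCP orientation; "force": force on the tool from outside, world axes, zero at the start; "torque": the same for the moment, N m; "width": finger opening in m.
Only numpy, scipy, OpenCV 4.12 (cv2) and the standard library are available. Lean on these libraries where they do the work, as an engineer would, in place of code of your own. Each camera call takes 0.05 s, during which the arm holds its last target. There are 200 camera calls.

## Task

Open the grey steel cupboard right up so that the wide carton can be loaded: swing open the left door, whose edge laps over the other, then press the flush bolt that it was covering on the right door's edge down until it sits firmly on its stop while that door is still shut, feeling for the stop and not forcing it, and then swing the right door open too. Leave both doors standing wide open, about square to the cupboard or wider, with the bolt still drawn, and do not disturb the things around and on top of the cupboard.

Things in the scene. Friction and masses are not known exactly. Their poses are not given: they have to be found in the camera images.
- cupboard: Grey sheet steel cupboard, fixed, 410 mm wide (y), 300 high. Origin on the table under it; front faces -x, z up. Carcass x = -100 to +120 mm; two doors 24 mm thick lie on its front: front faces at x = -126, backs at -102, z = 32 to 284. Along the meeting edge (y = -24 to +18) the left door is only a cover strip in front and the right door only a flange behind, the bolt between them.
- active_door (a joint): Opening angle of the left (+y) door, rad: 0 shut, grows as it swings out towards the robot, stop at 1.9. No latch; hinge friction (about 0.2 N m) holds it where it is left. Starts up to 0.06 ajar. Its last 40 mm, y = -22 to +18 mm when shut, is a 3 mm cover strip level with its front face, lapping over the other door's flange and bolt.
- passive_door (a joint): Opening angle of the right (-y) door, rad: 0 shut, grows as it swings out towards the robot, stop at 1.9; same hinge friction. Held shut by the bolt, and lapped by the left door. Its last 40 mm (y = -24 to +16 mm when shut) is a flange 9 mm thick set back 15 mm from the door's face: front x = -111.
- bolt (a joint): Travel of the flush bolt on the right door's flange, m: 0 fully up in the keep, grows downwards; its tip leaves the keep at 0.012. Starts at 0 to 0.004. Its tab comes to rest on an adjustable stop block clamped below it, set anywhere between 0.014 and 0.036 of travel (to be felt or seen). Slides with about 6 N, stays where left; home when pressed onto the stop with 6 N more than it takes to slide; over 35 N on the tab bends it.
- active_hinge (a point): On the upright hinge axis of the left door, at x = -128, y = +200 mm of the cupboard, 158 mm above the table. Axes turn with the door (shut: the cupboard's).
- passive_hinge (a point): On the upright hinge axis of the right door, at x = -128, y = -200 mm of the cupboard, 158 mm above the table. Axes turn with that door (shut: the cupboard's).
- active_handle (a point): Middle of the left door's pull: an upright round steel bar 11 mm thick, 141 long (z = 130 to 270 mm), standing on two thin posts (z = 145 and 255), its axis 35 mm in front of the door's face, 125 from the hinge along the door. Axes turn with the door.
- passive_handle (a point): Middle of the right door's dummy pull: the same bar, likewise 35 mm in front of the door's face and 125 from its hinge, z = 130 to 270 mm. Axes turn with that door.
- bolt_tab (a point): Middle of the top face of the flush bolt's thumb tab: steel block 28 mm wide (y), 12 high, standing 10 proud of the right door's flange; the point is 5 mm out from the flange. Bolt up and door shut: x = -116, y = -4, z = 226 mm of the cupboard. A rod 8 mm thick, lying on the flange, rises from it to the keep through a guide staple 21 wide (z = 258 to 270, about as proud as the tab).
- keep (a point): Middle of the top of the small steel keep that takes the bolt's tip: it juts out from the cupboard's top over the door tops, x = -126 to -100, y = -15 to +7, z = 287 to 293 mm of the cupboard. Fixed; axes as the cupboard.
- mug: Bystander: grey-green mug, 82 mm wide, 95 mm high, on the table in front of the cupboard, clear of the doors' swing. Origin under its middle.
- card_deck: Bystander: boxed card deck 64 x 92 x 19 mm lying on the table; the doors pass over it. Origin under its middle.
- box_knife: Bystander: box knife 175 x 26 x 16 mm lying on the table; the doors pass over it. Origin under its handle's middle.
- puzzle_box: Bystander: puzzle box 130 x 200 x 45 mm lying on the cupboard's top, towards the back. Origin under its middle.
- tape_roll: Bystander: roll of packing tape 104 mm wide, 48 mm high, on the table beside the cupboard. Origin under its middle.
- stapler: Bystander: heavy dark stapler 140 x 55 x 67 mm on the table at the left. Origin under its middle.
- drink_can: Bystander: drink can 66 mm wide, 122 mm high, on the table beside the cupboard. Origin under its middle.

How it is judged:
By the outcome, as a careful person would: the job done as asked, in the order asked, and still so for the second after the job is handed in, with the robot touching nothing.
It also fails if it takes over 67 s, if anything falls off the work surface, if the arm or the gripper's body presses on something with over 40 N, if the wrist force passes 120 N, or if a joint passes its speed limit or range.

## Working session

There is one attempt and no reset: what is moved stays moved. The work goes in short steps, Python scripts to look and compute and a tool call to move; the robot and the scene stay as the last step left them, time stands still between calls to the robot, and variables do not carry over. Pictures are saved under pics/ and viewed, about 8 in all and at most 12, crops included, and the job is handed in when it is done.

Besides the shell and the picture viewer there is one more tool, called after "Call:" as name(argument=value, ...) on one line, values as JSON. carry_out: Moves the arm, as the interface text tells. Its arguments: {"type":"object","properties":{"commands":{"type":"string"},"squeeze":{"type":"number"}},"required":["commands"]}

```bash
ls; mkdir -p pics; cat > h.py <<'E'
import numpy as np, cv2
from rig import telemetry, viewer, ctrl
def world(im):
    d=im["depth"];v,u=np.mgrid[:480,:640]
    P=np.stack([(u-im["cx"])/im["fx"]*d,-(v-im["cy"])/im["fy"]*d,-d],-1)
    T=np.linalg.inv(im["camera_from_world"]) if "camera_from_world" in im else None
    if T is None:
        s=telemetry.observe();W=np.eye(4);W[:3,:3]=s["tool_rot"];W[:3,3]=s["ee_pos"];T=W@im["T_tool_cam"]
    W=P@T[:3,:3].T+T[:3,3];W[d<=0]=np.nan
    return W
E
python3 - <<'E'
from h import *
a=viewer.get_image("side");b=viewer.get_image("top")
print([k for k in a],a["fx"],a["cx"])
for n,i in (("side",a),("top",b)):
    np.savez("pics/"+n,W=world(i),img=i["img"])
    cv2.imwrite(f"pics/{n}0.png",i["img"]); print(n,np.linalg.inv(i["camera_from_world"]).round(2))
s=telemetry.observe();print(s)
E
```

```text
pics
['img', 'depth', 'fx', 'fy', 'cx', 'cy', 'camera_from_world'] 436.970392164957 321.496031005626
side [[-0.76  0.32 -0.56 -0.15]
 [-0.64 -0.41  0.65  0.96]
 [-0.02  0.86  0.52  0.89]
 [ 0.    0.    0.    1.  ]]
top [[-0.03  0.99 -0.14  0.38]
 [-1.   -0.03  0.01  0.1 ]
 [ 0.    0.14  0.99  1.6 ]
 [ 0.    0.    0.    1.  ]]
{'clock': 0.1, 'joints': array([ 82.34482314,  28.74693028, -24.45367958,  88.88416895,
        12.64961197,  65.21917678, -12.05023473]), 'qvel': array([ 0.02905397, -0.03758337, -0.0371117 , -0.17416118,  0.08342425,
       -0.07244975, -0.05446437]), 'effort': array([-1.21465119e-02, -5.67867565e+01, -5.83827406e+00, -2.79915047e+01,
       -6.88223401e-02,  2.41365843e-02,  4.12746454e-05]), 'ee_pos': array([ 0.25093689, -0.59894283,  0.22580715]), 'tool_rot': array([[ 9.22295947e-01,  3.86483946e-01, -5.88073538e-04],
       [ 3.86484386e-01, -9.22294568e-01,  1.59675851e-03],
       [ 7.47444993e-05, -1.69996514e-03, -9.99998552e-01]]), 'force': array([ 0.27523176, -0.66963488, -0.25544297]), 'torque': array([-0.00045146, -0.02245568, -0.07450314]), 'width': 0.091601192874336}
```

```bash
python3 -c "
import cv2,numpy as np
a=cv2.imread('pics/side0.png');b=cv2.imread('pics/top0.png')
cv2.imwrite('pics/both.png',np.vstack([cv2.resize(a,(800,600))[:600]])) ;print(0)"
```

```text
0
```

View pics/side0.png

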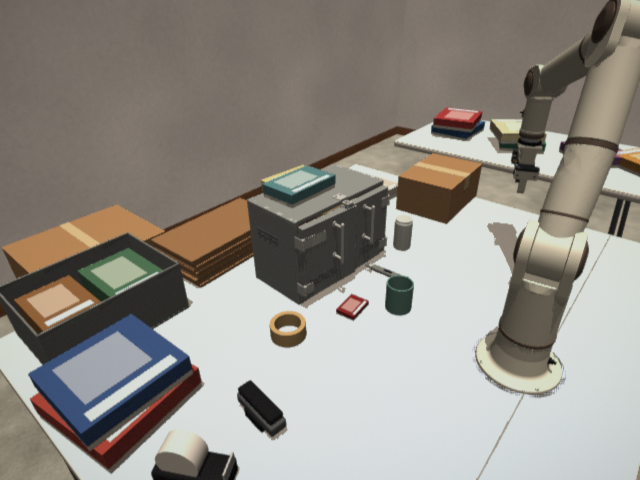

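View pics/top0.png

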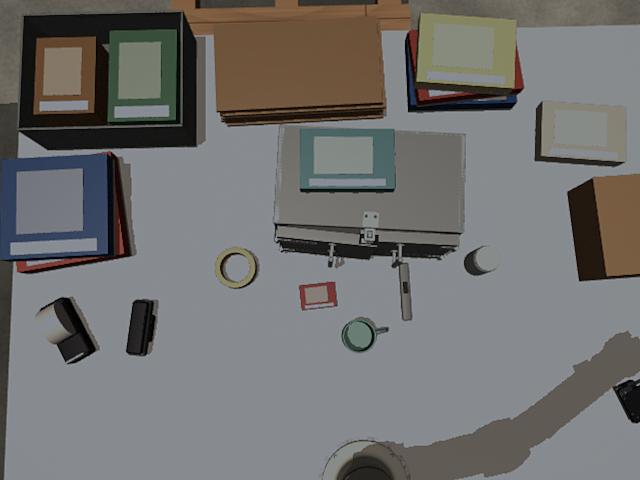

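Side view: the cupboard is at about (320,230), with the pulls at (337,240) and (382,213). Top view: the cupboard spans columns 275–465, rows 125–255, with the keep near (370,235), the mug at (360,335), the deck at (318,296) and the knife at (405,292).

```bash
python3 - <<'E'
from h import *
t=np.load("pics/top.npz");W=t["W"]
sel=lambda W,r0,r1,c0,c1:W[r0:r1,c0:c1].reshape(-1,3)
P=sel(W,110,275,262,480);P=P[(P[:,2]>.292)&(P[:,2]<.312)]
r=cv2.minAreaRect((P[:,:2]*1000).astype(np.float32));print("carcass top",r,len(P),np.median(P[:,2]))
print(cv2.boxPoints(r).round(0).tolist())
Q=sel(W,110,275,262,480);Q=Q[(Q[:,2]>.16)&(Q[:,2]<.291)]
print("doors etc",len(Q))
q=Q[(Q[:,2]>.276)&(Q[:,2]<.291)];print("door top rect",cv2.minAreaRect((q[:,:2]*1000).astype(np.float32)))
for n,b,z0 in (("mug",(312,360,335,395),.02),("deck",(275,315,292,345),.008),("knife",(258,325,394,416),.008),("tape",(240,295,208,262),.02),("can",(240,280,460,505),.05),("box",(125,195,295,400),.32)):
    p=sel(W,*b);p=p[p[:,2]>z0];print(n,p[:,:3].min(0).round(3),p.max(0).round(3))
s=telemetry.observe();S=np.load("pics/side.npz")["W"].reshape(-1,3)
for nm,C in (("side",S),("top",W.reshape(-1,3))):
    p=(C-s["ee_pos"])@s["tool_rot"];p=p[np.all(np.abs(p[:,:2])<.16,1)&(p[:,2]<.01)&(p[:,2]>-.35)]*1000
    for z in range(-340,20,20):
        k=p[(p[:,2]>=z)&(p[:,2]<z+20)]
        if len(k):print(nm,z,len(k),k.min(0)[:2].round(),k.max(0)[:2].round())
c=cv2.imread("pics/side0.png")[100:220,470:590];cv2.imwrite("pics/g.png",cv2.resize(c,None,fx=5,fy=5,interpolation=2))
E
```

```text
carcass top ((696.3862915039062, -18.53399658203125), (411.96307373046875, 249.85984802246094), 85.91011810302734) 12859 0.30053884820203813
[[557.0, -215.0], [806.0, -233.0], [836.0, 178.0], [586.0, 196.0]]
doors etc 3616
door top rect ((581.2240600585938, -8.906906127929688), (406.9826965332031, 39.19859313964844), 85.51155090332031)
mug [ 0.328 -0.069  0.02 ] [0.407 0.045 0.107]
deck [0.433 0.038 0.008] [0.527 0.167 0.032]
knife [ 0.403 -0.144  0.008] [ 0.565 -0.075  0.273]
tape [0.497 0.259 0.021] [0.599 0.362 0.06 ]
can [ 0.514 -0.342  0.05 ] [ 0.579 -0.278  0.131]
box [ 0.673 -0.069  0.32 ] [0.811 0.133 0.355]
side -340 187 [-51. -57.] [51. 15.]
side -320 160 [-39. -44.] [43.  1.]
side -300 158 [-37. -42.] [38. -2.]
side -280 165 [-37. -44.] [46. 21.]
side -260 161 [-36. -46.] [42. 12.]
side -240 148 [-38. -43.] [37.  0.]
side -220 159 [-36. -46.] [38.  5.]
side -200 111 [-36. -44.] [38.  4.]
side -180 199 [-38. -61.] [37.  9.]
side -160 108 [-36. -58.] [36.  3.]
side -140 102 [-26. -56.] [26. 15.]
side -120 267 [ -37. -103.] [ 37. 102.]
side -100 164 [ -37. -102.] [37. 88.]
side -80 107 [-37. -94.] [37. 72.]
side -60 38 [-11. -71.] [ 11. -50.]
side -40 40 [-11. -68.] [ 11. -47.]
side -20 37 [-11. -66.] [11. 56.]
top -120 567 [-36. -96.] [ 38. -49.]
top -100 159 [-37. -93.] [ 39. -35.]
top -80 76 [-34. -88.] [ 38. -32.]
```

View pics/g.png

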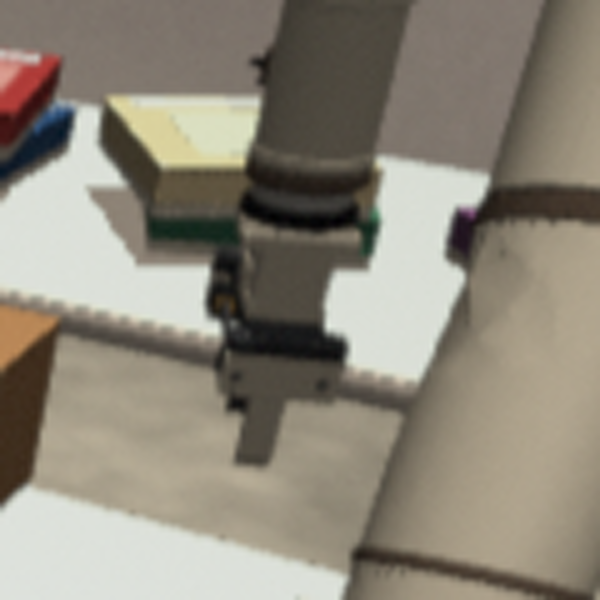

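```bash
cat >> h.py <<'E'
O=np.array([.7005,-.019]);TH=np.radians(-4.1)
EX=np.array([np.cos(TH),np.sin(TH)]);EY=np.array([-EX[1],EX[0]])
def c2w(x,y): return O+EX*x/1000+EY*y/1000
def w2c(p): d=np.asarray(p)[...,:2]-O; return np.stack([d@EX,d@EY],-1)*1000
def plan(p,z,yang=None):
    "tool shift (cm) and yaw (rad) to world p,z with tool y at angle yang deg (+-half turn both printed)"
    s=telemetry.observe();R=s["tool_rot"];t=np.array([*p,z])
    print("shift",((t-s["ee_pos"])@R*100).round(2),"now",s["ee_pos"].round(4),"F",s["force"].round(1),"w",round(s["width"],4),"t",round(s["clock"],2))
    a=np.degrees(np.arctan2(R[1,1],R[0,1]))
    if yang is not None: print("y ang",a.round(2),"yaw",np.radians(-((yang-a+180)%360-180)).round(3),"q7",s["joints"][6].round(1))
E
python3 - <<'E'
from h import *
for f in ("top","side"):
    W=np.load(f"pics/{f}.npz")["W"].reshape(-1,3);c=w2c(W)
    for nm,y in (("L",75),("R",-75)):
        m=(c[:,0]>-190)&(c[:,0]<-142)&(abs(c[:,1]-y)<22)&(W[:,2]>.2)&(W[:,2]<.285)
        if m.sum():print(f,nm,m.sum(),np.median(c[m],0).round(1),c[m].min(0).round(),c[m].max(0).round(),W[m,2].max().round(3))
    # front face / back edge / sides of the carcass top
    m=(abs(W[:,2]-.3)<.006)&(abs(c[:,0])<150)&(abs(c[:,1])<230);p=c[m]
    k=abs(p[:,1])>40
    print("x range",np.percentile(p[k,0],[.5,99.5]).round(1),"y",np.percentile(p[:,1],[.5,99.5]).round(1))
    m=(W[:,2]<.291)&(W[:,2]>.27)&(c[:,0]>-142)&(c[:,0]<-100)
    for y in range(-200,201,50):
        k=m&(abs(c[:,1]-y)<12)
        if k.sum()>3:print(y,c[k,0].min().round(),end="; ")
    print()
    for y in range(-190,191,40):   # slope of carcass front/back
        k=(abs(W[:,2]-.3)<.006)&(abs(c[:,1]-y)<15)&(abs(c[:,0])<150)
        if k.sum():print(y,c[k,0].min().round(),c[k,0].max().round(),end="; ")
    print()
h=c2w(-161,75);plan(h,.36,86);print(h)
print(viewer.get_image("wrist")["T_tool_cam"].round(3))
E
```

```text
top L 68 [-163.1   78.2] [-174.   73.] [-143.   84.] 0.274
top R 64 [-162.1  -72.1] [-168.  -77.] [-142.  -68.] 0.273
x range [-101.2  118.2] y [-202.5  204.2]
-200 -128.0; -150 -128.0; -100 -128.0; -50 -128.0; 0 -139.0; 50 -136.0; 100 -133.0; 150 -130.0; 200 -127.0; 
-190 -103.0 119.0; -150 -102.0 118.0; -110 -103.0 119.0; -70 -102.0 119.0; -30 -102.0 -21.0; 10 -127.0 -23.0; 50 -102.0 120.0; 90 -101.0 120.0; 130 -102.0 121.0; 170 -101.0 121.0; 
side L 87 [-172.3   83.1] [-178.   75.] [-143.   87.] 0.271
side R 82 [-166.4  -69.3] [-172.  -76.] [-145.  -63.] 0.273
x range [-105.   115.3] y [-199.3  208.8]
-200 -131.0; -150 -134.0; -100 -131.0; -50 -134.0; 0 -142.0; 50 -140.0; 100 -136.0; 150 -134.0; 200 -131.0; 
-190 -104.0 115.0; -150 -107.0 119.0; -110 -105.0 105.0; -70 -106.0 6.0; -30 -106.0 -20.0; 10 -132.0 -24.0; 50 -105.0 -24.0; 90 -106.0 -27.0; 130 -105.0 117.0; 170 -105.0 119.0; 
shift [ 52.9  -50.1  -13.33] now [ 0.2509 -0.5989  0.2258] F [ 0.3 -0.7 -0.3] w 0.0916 t 0.1
y ang -67.26 yaw -2.675 q7 -12.1
[0.54527434 0.06731915]
[[ 0.     0.956  0.293  0.081]
 [ 1.    -0.    -0.    -0.   ]
 [-0.     0.293 -0.956 -0.157]
 [ 0.     0.     0.     1.   ]]
```

Call:
carry_out(commands="0 0 -6 0 1; 0 0 -12 -0.18 1; 5 -4 -13 -0.36 1; 9 -8 -13 -0.54 1; 13 -12 -13 -0.72 1; 17 -16 -13 -0.9 1; 21 -20 -13 -1.08 1; 25 -24 -13 -1.26 1; 29 -28 -13 -1.44 1; 33 -32 -13 -1.62 1", squeeze=20)

```text
clock: 1.4
ee_pos: [0.4322, -0.1751, 0.3567]
tool_rot: [[-0.436, 0.9, 0.0], [0.9, 0.436, -0.001], [-0.001, -0.0, -1.0]]
force: [1.0, -1.6, 0.5]
width: 0.0915
```

```bash
sed -i 's/^O=.*/O=np.array([.6987,-.016]);TH=np.radians(-4.4)/' h.py; python3 - <<'E'
from h import *
plan(c2w(-168,75),.33,82.5);print(telemetry.observe()["joints"].round(1), telemetry.observe()["tool_rot"][:,2].round(3))
E
```

```text
shift [17.63 20.2   2.65] now [ 0.4322 -0.1751  0.3567] F [ 1.  -1.6  0.5] w 0.0915 t 1.4
y ang 25.88 yaw -0.988 q7 41.3
[ 71.    4.6 -54.6 103.3   3.9  74.   41.3] [ 0.    -0.001 -1.   ]
```

Call:
carry_out(commands="4 4.5 0 -0.18 1; 8 9 0 -0.36 1; 12 13 0 -0.54 1; 15 17 1 -0.72 1; 17.6 20.2 2.6 -0.9 1; 17.6 20.2 2.6 -0.99 1; 17.6 20.2 2.6 -0.99 1; 17.6 20.2 2.6 -0.99 1; 17.6 20.2 2.6 -0.99 1; 17.6 20.2 2.6 -0.99 1")

```text
clock: 2.65
ee_pos: [0.5383, 0.0685, 0.331]
tool_rot: [[-0.991, 0.136, 0.001], [0.136, 0.991, -0.001], [-0.001, -0.001, -1.0]]
force: [-0.1, -0.1, 0.5]
width: 0.0917
```

```bash
python3 - <<'E'
from h import *
i=viewer.get_image("wrist");cv2.imwrite("pics/w1.png",i["img"]);W=world(i).reshape(-1,3);c=w2c(W)
m=(c[:,0]>-195)&(c[:,0]<-145)&(abs(c[:,1]-75)<30)&(W[:,2]>.262)&(W[:,2]<.285)
print(m.sum(),np.median(c[m],0),c[m].min(0),c[m].max(0))
plan(c2w(-168,75),.237,82.5)
E
```

```text
208 [-168.63035167   76.85155368] [-172.65854606   71.63238844] [-162.15810489   82.26367156]
shift [0.18 0.29 9.4 ] now [0.5383 0.0686 0.331 ] F [-0.9  0.2  0.5] w 0.0918 t 2.7
y ang 82.2 yaw -0.005 q7 52.8
```

View pics/w1.png

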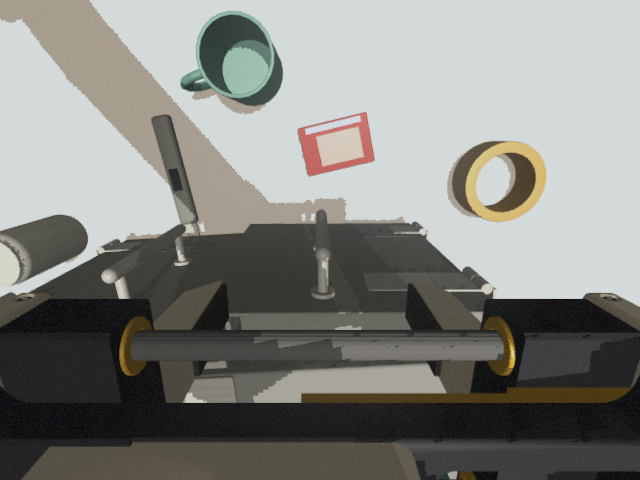

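The wrist view shows the left pull between the open fingers, its top near (320,215) and its lower post at (322,292). It matches the model to within 2 mm.

Call:
carry_out(commands="0.1 0.45 3 0 1; 0.1 0.45 6 0 1; 0.1 0.45 9.4 0 1; 0.1 0.45 9.4 0 1; 0.1 0.45 9.4 0 -1; 0.1 0.45 9.4 0 -1; 0.1 0.45 9.4 0 -1; 0.1 0.45 9.4 0 -1; 0.1 0.45 9.4 0 -1; 0.1 0.45 9.4 0 -1", squeeze=15)

```text
clock: 3.95
ee_pos: [0.5378, 0.0737, 0.2368]
tool_rot: [[-0.991, 0.134, -0.0], [0.134, 0.991, -0.0], [-0.0, -0.0, -1.0]]
force: [-0.0, -0.2, -0.2]
width: 0.0367
```

```bash
cat >> h.py <<'E'
def arc(side,a0,angs,z=None):
    """rows from current pose (door at a0) along the handle arc to door angles angs; side +1 left, -1 right"""
    s=telemetry.observe();R=s["tool_rot"]
    def hp(a):
        h=np.array([-128.,200*side]);r=np.array([-33.,-125*side]);t=-side*a
        return c2w(*(h+np.array([[np.cos(t),-np.sin(t)],[np.sin(t),np.cos(t)]])@r))
    p0=hp(a0);print("now",s["ee_pos"].round(4),"handle est",w2c(s["ee_pos"]).round(1),"model",w2c(p0).round(1))
    for a in angs:
        d=np.array([*(hp(a)-p0),0])@R*100
        print(f"{d[0]:.1f} {d[1]:.1f} 0 {side*(a-a0):.2f} -1;",end=" ")
    print()
E
python3 -c "
from h import *
s=telemetry.observe();print(s['width'],s['force'].round(1),s['joints'].round(1))
arc(1,.055,[.055+.09*k for k in range(1,18)])"
```

```text
0.036702852712567305 [-0.  -0.2 -0.2] [ 38.6  28.1 -64.2 102.9  27.5  66.6  47.9]
now [0.5378 0.0737 0.2368] handle est [-167.3   77.1] model [-167.8   77. ]
1.1 0.3 0 0.09 -1; 2.2 0.8 0 0.18 -1; 3.2 1.3 0 0.27 -1; 4.2 2.0 0 0.36 -1; 5.1 2.7 0 0.45 -1; 6.0 3.5 0 0.54 -1; 6.7 4.3 0 0.63 -1; 7.4 5.3 0 0.72 -1; 8.0 6.2 0 0.81 -1; 8.6 7.3 0 0.90 -1; 9.0 8.4 0 0.99 -1; 9.3 9.5 0 1.08 -1; 9.5 10.6 0 1.17 -1; 9.6 11.8 0 1.26 -1; 9.7 13.0 0 1.35 -1; 9.6 14.1 0 1.44 -1; 9.4 15.3 0 1.53 -1;
```

Call:
carry_out(commands="0 0 0 0 -1; 0 0 0 0 -1; 0 0 0 0 -1; 0 0 0 0 -1; 1.1 0.3 0 0.09 -1; 2.2 0.8 0 0.18 -1; 3.2 1.3 0 0.27 -1; 4.2 2.0 0 0.36 -1; 5.1 2.7 0 0.45 -1; 5.1 2.7 0 0.45 -1")

```text
clock: 5.2
ee_pos: [0.489, 0.1072, 0.2366]
tool_rot: [[-0.834, 0.552, -0.003], [0.552, 0.834, -0.002], [0.001, -0.003, -1.0]]
force: [-5.4, -2.7, 4.5]
width: 0.0106
```

```bash
python3 -c "
from h import *
s=telemetry.observe();print(s['width'],s['force'].round(1),s['torque'].round(2),s['joints'].round(1))
arc(1,.505,[.505+.12*k for k in range(1,12)])"
```

```text
0.010557343780091865 [-5.4 -2.7  4.5] [-0.51  0.98 -0.05] [ 35.2  20.8 -61.2 108.4  20.5  63.   22.5]
now [0.489  0.1072 0.2366] handle est [-218.5  106.7] model [-217.4  106.6]
1.5 0.5 0 0.12 -1; 2.9 1.1 0 0.24 -1; 4.2 2.0 0 0.36 -1; 5.4 2.9 0 0.48 -1; 6.5 4.0 0 0.60 -1; 7.4 5.3 0 0.72 -1; 8.2 6.6 0 0.84 -1; 8.9 8.0 0 0.96 -1; 9.3 9.5 0 1.08 -1; 9.6 11.0 0 1.20 -1; 9.7 12.6 0 1.32 -1;
```

Gripped, and the door is following the arc.

Call:
carry_out(commands="1.5 0.5 0 0.12 -1; 2.9 1.1 0 0.24 -1; 4.2 2.0 0 0.36 -1; 5.4 2.9 0 0.48 -1; 6.5 4.0 0 0.60 -1; 7.4 5.3 0 0.72 -1; 8.2 6.6 0 0.84 -1; 8.9 8.0 0 0.96 -1; 9.3 9.5 0 1.08 -1; 9.6 11.0 0 1.20 -1")

```text
clock: 6.45
ee_pos: [0.4713, 0.2521, 0.2366]
tool_rot: [[0.216, 0.976, -0.001], [0.976, -0.216, -0.001], [-0.001, -0.0, -1.0]]
force: [0.3, -3.6, 2.8]
width: 0.0104
```

```bash
python3 -c "
from h import *
s=telemetry.observe();print(s['width'],s['force'].round(1),s['torque'].round(2),s['joints'].round(1))
arc(1,1.705,[1.705+.03*k for k in range(1,3)])"
```

```text
0.010406087363409509 [ 0.3 -3.6  2.8] [-0.8  -0.23 -0.02] [  7.7  20.5 -47.5 104.3  16.9  62.6 -58.4]
now [0.4713 0.2521 0.2366] handle est [-247.3  249.9] model [-247.5  249.4]
0.4 0.1 0 0.03 -1; 0.7 0.2 0 0.06 -1;
```

Call:
carry_out(commands="0 0 0 0 -0.6; 0 0 0 0 -0.6; 0 0 -3 0 -0.6; 0 0 -8 0 -0.6; 0 0 -13 0 -0.6; 0 0 -13 -0.18 -0.6; 0 0 -13 -0.36 0; 0 0 -13 -0.54 1; 0 0 -13 -0.72 1; 0 0 -13 -0.9 1")

```text
clock: 7.7
ee_pos: [0.4713, 0.2515, 0.3666]
tool_rot: [[-0.639, 0.769, -0.0], [0.769, 0.639, -0.0], [-0.0, -0.0, -1.0]]
force: [-0.2, 0.1, -0.2]
width: 0.0536
```

```bash
python3 -c "
from h import *
plan(c2w(-145,-4),.335,85.6)"
```

```text
shift [-25.3  -10.29   3.17] now [0.4713 0.2515 0.3666] F [-0.2  0.1 -0.2] w 0.0536 t 7.7
y ang 39.73 yaw -0.801 q7 -3.8
```

Call:
carry_out(commands="-5 -2 0 -0.18 1; -10 -4 0 -0.36 1; -15 -6 0 -0.54 1; -20 -8 1.5 -0.72 1; -25.3 -10.3 3.2 -0.8 1; -25.3 -10.3 3.2 -0.8 1; -25.3 -10.3 3.2 -0.8 1; -25.3 -10.3 3.2 -0.8 1; -25.3 -10.3 3.2 -0.8 1; -25.3 -10.3 3.2 -0.8 1")

```text
clock: 8.95
ee_pos: [0.5521, -0.0081, 0.3351]
tool_rot: [[-0.997, 0.083, 0.001], [0.083, 0.997, -0.0], [-0.001, -0.0, -1.0]]
force: [-0.6, -0.2, -0.4]
width: 0.0918
```

```bash
python3 - <<'E'
from h import *
i=viewer.get_image("wrist");np.savez("pics/w2",W=world(i));cv2.imwrite("pics/w2.png",i["img"])
print(telemetry.observe()["ee_pos"])
E
```

```text
[ 0.55217064 -0.00830467  0.33501969]
```

View pics/w2.png

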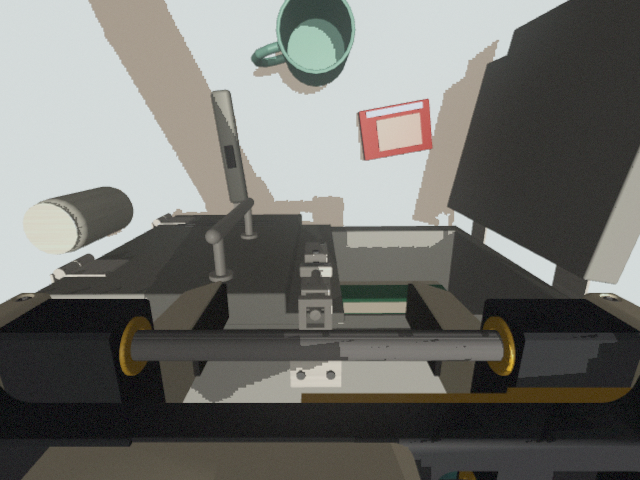

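The left door stands open, at the image's right. The bolt column runs from (316,240) to (316,320), with the keep at about (316,370). I'll measure the tab, staple and stop from the depth.

```bash
python3 - <<'E'
from h import *
W=np.load("pics/w2.npz")["W"]
c=w2c(W)
for r in range(226,400,4):
    print(r,[f"{c[r,q,0]:.0f},{c[r,q,1]:.0f},{W[r,q,2]*1000:.0f}" for q in (300,307,316,325,331,336)])
cv2.imwrite("pics/w2c.png",cv2.resize(cv2.imread("pics/w2.png")[225:395,270:365],None,fx=6,fy=3.5,interpolation=2))
E
```

```text
226 ['-117,-24,71', '-109,-16,42', '-110,-4,44', '-110,8,44', '-98,18,0', '-98,26,-1']
230 ['-112,-24,74', '-110,-16,64', '-109,-4,62', '-110,8,65', '-99,17,25', '-98,24,23']
234 ['-109,-24,82', '-110,-15,83', '-110,-4,84', '-110,7,83', '-109,15,83', '-94,24,30']
238 ['-110,-23,101', '-110,-15,101', '-110,-4,101', '-110,7,102', '-110,14,101', '-88,24,29']
242 ['-110,-22,118', '-110,-14,118', '-110,-4,120', '-111,6,122', '-110,13,117', '-82,24,29']
246 ['-110,-22,132', '-111,-14,136', '-111,-4,137', '-110,6,135', '-109,13,131', '-77,24,31']
250 ['-110,-21,147', '-111,-13,150', '-121,-4,180', '-111,6,150', '-110,12,147', '-71,24,31']
254 ['-110,-20,159', '-119,-12,185', '-119,-4,185', '-119,5,186', '-110,12,160', '-64,24,29']
258 ['-110,-20,172', '-115,-12,187', '-115,-4,187', '-115,5,186', '-110,11,172', '-57,25,28']
262 ['-109,-19,182', '-111,-12,186', '-112,-4,189', '-111,5,187', '-109,11,183', '-52,24,31']
266 ['-120,-17,219', '-120,-11,219', '-119,-4,219', '-120,4,220', '-119,9,218', '-110,15,194']
270 ['-117,-17,222', '-117,-11,221', '-117,-4,223', '-117,4,222', '-117,9,221', '-1
[... 2279 characters left out ...]
 '-78,-10,302', '-77,-4,301', '-77,2,302', '-77,6,302', '-78,10,302']
374 ['-75,-14,302', '-74,-10,302', '-73,-4,301', '-75,2,302', '-75,6,303', '-74,10,302']
378 ['-72,-14,303', '-71,-10,301', '-71,-4,302', '-70,2,301', '-72,6,303', '-70,10,301']
382 ['-68,-15,302', '-68,-10,302', '-68,-4,302', '-68,2,302', '-68,6,302', '-68,10,302']
386 ['-64,-15,301', '-65,-10,302', '-65,-4,302', '-65,2,303', '-64,6,301', '-64,10,301']
390 ['-59,-15,299', '-60,-10,300', '-59,-4,299', '-59,2,299', '-60,6,300', '-60,10,300']
394 ['-56,-15,300', '-167,-5,426', '-167,-3,426', '-168,-1,427', '-168,1,427', '-167,2,426']
398 ['-53,-15,299', '-167,-5,427', '-167,-3,427', '-167,-1,427', '-168,1,428', '-168,2,428']
```

View pics/w2c.png

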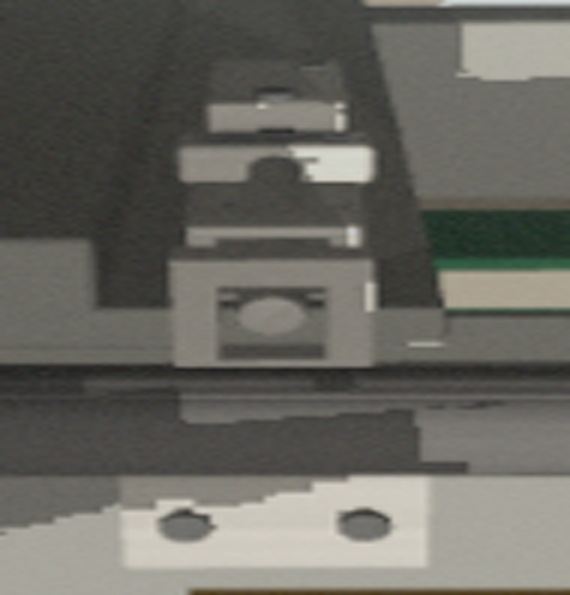

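```bash
python3 - <<'E'
from h import *
s=telemetry.observe()
def rep(nm,C):
    p=(C.reshape(-1,3)-s["ee_pos"])@s["tool_rot"]*1000
    p=p[(abs(p[:,0])<60)&(abs(p[:,1])<115)&(p[:,2]<-40)&(p[:,2]>-135)]
    for y0 in range(-110,110,10):
        k=p[(p[:,1]>=y0)&(p[:,1]<y0+10)]
        if len(k)>3:print(nm,y0,len(k),"x",k[:,0].min().round(),k[:,0].max().round(),"zlow",k[:,2].max().round(),"ztop",k[:,2].min().round())
    k=p[abs(p[:,1])>75]
    print("ends",np.percentile(p[:,1],[.5,99.5]).round(),np.percentile(p[:,0],[.5,99.5]).round())
rep("wrist",np.load("pics/w2.npz")["W"])
i=viewer.get_image("side");W=world(i);rep("side",W)
cv2.imwrite("pics/s2.png",cv2.resize(i["img"][80:280,240:440],None,fx=3,fy=3,interpolation=2))
E
```

```text
wrist -90 331 x 34.0 36.0 zlow -67.0 ztop -80.0
wrist -80 2481 x 16.0 37.0 zlow -65.0 ztop -90.0
wrist -70 5047 x 9.0 36.0 zlow -40.0 ztop -108.0
wrist -60 7676 x 9.0 36.0 zlow -40.0 ztop -113.0
wrist -50 10442 x -12.0 36.0 zlow -40.0 ztop -115.0
wrist -40 5268 x 21.0 31.0 zlow -76.0 ztop -116.0
wrist -30 5270 x 22.0 31.0 zlow -76.0 ztop -116.0
wrist -20 5199 x 22.0 30.0 zlow -77.0 ztop -117.0
wrist -10 5418 x 20.0 31.0 zlow -76.0 ztop -117.0
wrist 0 5724 x 20.0 31.0 zlow -77.0 ztop -117.0
wrist 10 5369 x 18.0 31.0 zlow -77.0 ztop -116.0
wrist 20 5292 x 15.0 31.0 zlow -77.0 ztop -110.0
wrist 30 5053 x -25.0 31.0 zlow -77.0 ztop -110.0
wrist 40 9773 x -34.0 36.0 zlow -40.0 ztop -109.0
wrist 50 8267 x -10.0 36.0 zlow -40.0 ztop -110.0
wrist 60 6621 x -10.0 36.0 zlow -40.0 ztop -109.0
wrist 70 3182 x -10.0 36.0 zlow -66.0 ztop -93.0
wrist 80 682 x 19.0 37.0 zlow -65.0 ztop -87.0
ends [-79.  81.] [-10.  36.]
side -100 11 x -8.0 36.0 zlow -91.0 ztop -110.0
side -90 38 x -5.0 39.0 zlow -71.0 ztop -111.0
side -80 54 x -0.0 39.0 zlow -68.0 ztop -113.0
side -70 52 x 8.0 40.0 zlow -47.0 ztop -111.0
side -60 72 x -13.0 41.0 zlow -42.0 ztop -128.0
side -50 117 x -12.0 39.0 zlow -40.0 ztop -134.0
side -40 33 x 20.0 35.0 zlow -79.0 ztop -134.0
side -30 33 x 19.0 33.0 zlow -79.0 ztop -134.0
side -20 27 x 23.0 33.0 zlow -78.0 ztop -135.0
side -10 37 x -27.0 33.0 zlow -79.0 ztop -135.0
side 0 44 x -25.0 32.0 zlow -79.0 ztop -134.0
side 10 142 x -26.0 31.0 zlow -79.0 ztop -135.0
side 20 59 x -22.0 32.0 zlow -79.0 ztop -129.0
side 30 35 x -24.0 33.0 zlow -77.0 ztop -111.0
side 40 35 x -23.0 31.0 zlow -43.0 ztop -112.0
side 50 54 x -25.0 39.0 zlow -41.0 ztop -110.0
side 60 70 x -31.0 39.0 zlow -40.0 ztop -112.0
side 70 65 x -34.0 40.0 zlow -68.0 ztop -112.0
side 80 190 x -40.0 40.0 zlow -67.0 ztop -111.0
side 90 134 x -38.0 39.0 zlow -81.0 ztop -112.0
ends [-92.  97.] [-35.  39.]
```

View pics/s2.png

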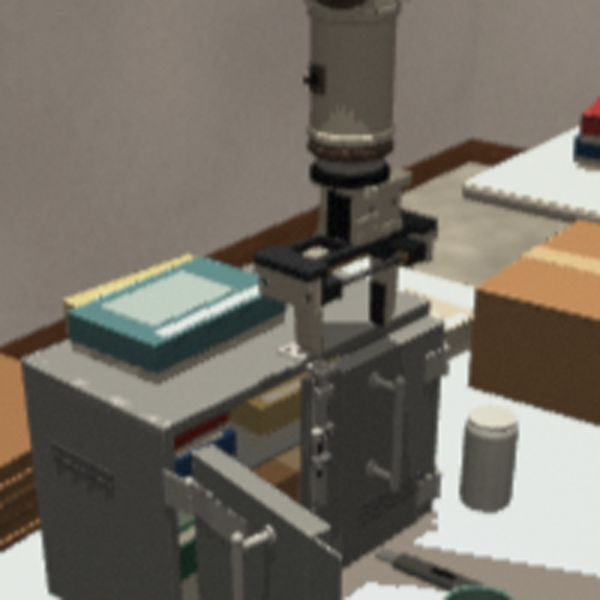

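```bash
python3 -c "
from h import *
plan(c2w(-245,46),.335,-4.4)"
```

```text
shift [ 9.87  4.91 -0.01] now [ 0.5522 -0.0085  0.3349] F [-0.4  0.6 -0.2] w 0.0916 t 9.05
y ang 85.19 yaw 1.564 q7 66.2
```

Call:
carry_out(commands="3 1.5 0 0.18 -1; 6 3 0 0.36 -1; 9.9 4.9 0 0.54 -1; 9.9 4.9 0 0.72 -1; 9.9 4.9 0 0.9 -1; 9.9 4.9 0 1.08 -1; 9.9 4.9 0 1.26 -1; 9.9 4.9 0 1.44 -1; 9.9 4.9 0 1.56 -1; 9.9 4.9 0 1.56 -1")

```text
clock: 10.3
ee_pos: [0.4576, 0.0485, 0.3348]
tool_rot: [[0.072, 0.997, 0.0], [0.997, -0.072, -0.0], [-0.0, 0.0, -1.0]]
force: [-0.2, 0.3, 1.7]
width: 0.0007
```

```bash
python3 -c "
from h import *
plan(c2w(-245,46),.155,-4.4)"
```

```text
shift [ 0.03  0.02 17.98] now [0.4576 0.0485 0.3348] F [-0.2  0.3  1.7] w 0.0007 t 10.3
y ang -4.15 yaw 0.004 q7 -17.3
```

Call:
carry_out(commands="0 0 5 0 -1; 0 0 10 0 -1; 0 0 14 0 -1; 0 0 17 0 -1; 0 0 18 0 -1; 0 0 18 0 -1; 0 0 18 0 -1; 0 0 18 0 -1; 0 0 18 0 -1; 0 0 18 0 -1")

```text
clock: 11.55
ee_pos: [0.4578, 0.0481, 0.155]
tool_rot: [[0.074, 0.997, 0.001], [0.997, -0.074, -0.0], [-0.0, 0.001, -1.0]]
force: [0.3, -0.1, 1.1]
width: 0.0002
```

```bash
python3 - <<'E'
from h import *
plan(c2w(-208,45.5),.155,-4.4)
s=telemetry.observe()
for n in ("top","side"):
    W=world(viewer.get_image(n)).reshape(-1,3);p=(W-s["ee_pos"])@s["tool_rot"]*1000
    p=p[(abs(p[:,0])<55)&(abs(p[:,1])<115)&(p[:,2]<-60)&(p[:,2]>-125)]
    for y0 in (-105,-100,-95,-90,-80,-70,40,50,60,70,80,85,90,95,100):
        k=p[(p[:,1]>=y0)&(p[:,1]<y0+5)]
        if len(k)>2:print(n,y0,len(k),"x",k[:,0].min().round(),k[:,0].max().round(),"z",k[:,2].max().round(),k[:,2].min().round())
E
```

```text
shift [-0.    3.71  0.01] now [0.4578 0.0481 0.155 ] F [ 0.3 -0.1  1.1] w 0.0002 t 11.55
y ang -4.24 yaw 0.003 q7 -32.5
top -95 39 x -20.0 34.0 z -100.0 -114.0
top -90 59 x -20.0 34.0 z -102.0 -114.0
top -80 47 x -9.0 34.0 z -101.0 -116.0
top -70 40 x -2.0 35.0 z -101.0 -115.0
top 60 13 x 17.0 30.0 z -79.0 -113.0
top 70 39 x 2.0 35.0 z -101.0 -114.0
top 80 47 x -9.0 35.0 z -102.0 -112.0
top 85 49 x -37.0 35.0 z -101.0 -117.0
top 90 65 x -37.0 34.0 z -102.0 -116.0
top 95 12 x -34.0 16.0 z -104.0 -110.0
side -100 28 x -27.0 40.0 z -98.0 -113.0
side -95 77 x -35.0 39.0 z -90.0 -112.0
side -90 113 x -36.0 39.0 z -66.0 -112.0
side -80 37 x -33.0 39.0 z -79.0 -113.0
side -70 24 x -34.0 32.0 z -78.0 -112.0
side 40 10 x 22.0 32.0 z -80.0 -111.0
side 50 15 x -20.0 29.0 z -77.0 -110.0
side 60 31 x -27.0 33.0 z -80.0 -111.0
side 70 32 x -34.0 38.0 z -80.0 -112.0
side 80 38 x -38.0 40.0 z -68.0 -112.0
side 85 24 x -35.0 39.0 z -80.0 -112.0
side 90 19 x -34.0 37.0 z -96.0 -111.0
```

Call:
carry_out(commands="0 0 -1.5 0 -1; 0 0.5 -1.5 0 -1; 0 1.2 -1.5 0 -1; 0 2.2 -1.5 0 -1; 0 3 -1.5 0 -1; 0 3.5 -1.5 0 -1; 0 3.7 -1.5 0 -1; 0 3.7 -1.5 0 -1; 0 3.7 -1.5 0 -1; 0 3.7 -1.5 0 -1")

```text
clock: 12.9
ee_pos: [0.4944, 0.0454, 0.1698]
tool_rot: [[0.074, 0.997, 0.0], [0.997, -0.074, -0.0], [-0.0, 0.0, -1.0]]
force: [-0.0, 0.1, -0.5]
width: 0.0005
```

```bash
python3 - <<'E'
from h import *
plan(c2w(-208,45.3),.155,-4.4)
i=viewer.get_image("top");cv2.imwrite("pics/t3.png",cv2.resize(i["img"][200:300,310:430],(720,600),interpolation=2))
E
```

```text
shift [-0.03  0.04  1.48] now [0.4944 0.0454 0.1698] F [-0.   0.1 -0.5] w 0.0005 t 12.9
y ang -4.23 yaw 0.003 q7 -32.0
```

View pics/t3.png

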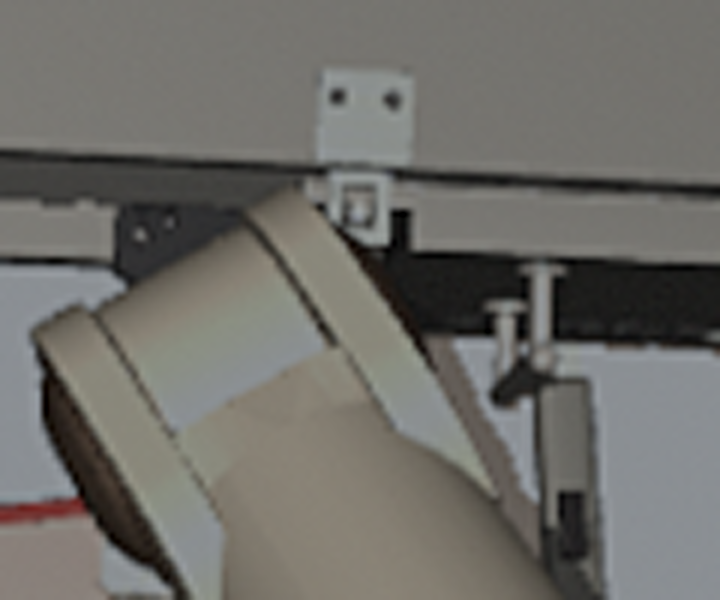

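The elbow hides the tab in the top view. The gripper frame's end (180,240) lies left of the keep (355,210), and the force reads zero. Next I'll feel downward.

Call:
carry_out(commands="0 0.05 0.2 0 -1; 0 0.05 0.4 0 -1; 0 0.05 0.6 0 -1; 0 0.05 0.8 0 -1; 0 0.05 1.0 0 -1; 0 0.05 1.2 0 -1; 0 0.05 1.4 0 -1; 0 0.05 1.6 0 -1; 0 0.05 1.7 0 -1; 0 0.05 1.8 0 -1")

```text
clock: 14.2
ee_pos: [0.4951, 0.0455, 0.1517]
tool_rot: [[0.074, 0.997, 0.0], [0.997, -0.074, 0.0], [0.0, 0.0, -1.0]]
force: [0.2, 0.6, -0.3]
width: 0.0004
```

```bash
python3 -c "
from h import *
plan(c2w(-208,45.3),.145,-4.4);print(telemetry.observe()['torque'].round(2))"
```

```text
shift [-0.04 -0.03  0.67] now [0.4951 0.0455 0.1517] F [ 0.2  0.6 -0.3] w 0.0004 t 14.2
y ang -4.24 yaw 0.003 q7 -33.4
[ 0.   -0.07  0.01]
```

Call:
carry_out(commands="0 0 0.15 0 -1; 0 0 0.3 0 -1; 0 0 0.45 0 -1; 0 0 0.6 0 -1; 0 0 0.75 0 -1; 0 0 0.9 0 -1; 0 0 1.0 0 -1; 0 0 1.1 0 -1; 0 0 1.2 0 -1; 0 0 1.3 0 -1")

```text
clock: 15.45
ee_pos: [0.4951, 0.0455, 0.1387]
tool_rot: [[0.074, 0.997, 0.0], [0.997, -0.074, -0.0], [-0.0, 0.0, -1.0]]
force: [0.4, 0.5, -0.5]
width: 0.0006
```

```bash
python3 -c "
from h import *
plan(c2w(-208,45.3),.145,-4.4);print(telemetry.observe()['torque'].round(2))
s=telemetry.observe()
W=world(viewer.get_image('side'));c=w2c(W);print(s['clock'])
m=(abs(c[...,0]+116)<8)&(c[...,1]>-22)&(c[...,1]<18)&(W[...,2]>.16)&(W[...,2]<.285)
q=np.c_[c[m],W[m][:,2]*1000].round(0);q=q[q[:,0]<-113];print(q[np.argsort(-q[:,2])][:40].tolist())"
```

```text
shift [-0.04 -0.03 -0.63] now [0.4951 0.0455 0.1387] F [ 0.4  0.5 -0.5] w 0.0006 t 15.45
y ang -4.24 yaw 0.003 q7 -34.5
[ 0.   -0.13  0.06]
15.45
[[-115.0, 4.0, 282.0], [-115.0, 8.0, 280.0], [-116.0, -4.0, 276.0], [-114.0, 2.0, 274.0], [-118.0, -2.0, 274.0], [-114.0, -2.0, 273.0], [-115.0, 4.0, 272.0], [-120.0, 5.0, 270.0], [-116.0, 5.0, 269.0], [-121.0, 6.0, 267.0], [-115.0, 4.0, 264.0], [-119.0, 8.0, 264.0], [-121.0, 5.0, 264.0], [-114.0, 7.0, 262.0], [-122.0, 7.0, 261.0], [-114.0, 12.0, 260.0], [-115.0, -1.0, 252.0], [-119.0, 4.0, 252.0], [-115.0, 4.0, 251.0], [-120.0, 13.0, 249.0], [-122.0, 11.0, 249.0], [-123.0, 17.0, 248.0], [-114.0, 7.0, 248.0], [-117.0, -4.0, 248.0], [-116.0, 13.0, 247.0], [-114.0, 3.0, 246.0], [-116.0, -0.0, 246.0], [-118.0, -3.0, 245.0], [-117.0, 0.0, 243.0], [-119.0, -2.0, 243.0], [-123.0, 3.0, 217.0], [-120.0, -6.0, 213.0], [-115.0, -11.0, 205.0], [-117.0, 5.0, 186.0], [-119.0, 7.0, 184.0], [-119.0, 2.0, 183.0], [-121.0, 4.0, 180.0], [-116.0, 4.0, 178.0], [-114.0, 6.0, 174.0], [-116.0, 18.0, 166.0]]
```

Call:
carry_out(commands="0 0 -0.3 0 -1; 0 0 -0.5 0 -1; 0 0 -0.5 0 -1; -0.1 0 -0.5 0 -1; -0.2 0 -0.5 0 -1; -0.3 0 -0.5 0 -1; -0.4 0 -0.5 0 -1; -0.4 0 -0.5 0 -1; -0.4 0 -0.5 0 -1; -0.4 0 -0.5 0 -1")

```text
clock: 16.75
ee_pos: [0.4942, 0.0408, 0.1434]
tool_rot: [[0.075, 0.997, -0.001], [0.997, -0.075, -0.001], [-0.001, -0.001, -1.0]]
force: [-3.5, 0.0, -0.5]
width: 0.0004
```

Call:
carry_out(commands="0 -0.2 0 0 -1; 0 -0.3 0 0 -1; 0 -0.3 0.1 0 -1; 0 -0.3 0.2 0 -1; 0 -0.3 0.3 0 -1; 0 -0.3 0.4 0 -1; 0 -0.3 0.5 0 -1; 0 -0.3 0.6 0 -1; 0 -0.3 0.6 0 -1; 0 -0.3 0.6 0 -1")

```text
clock: 18.0
ee_pos: [0.4918, 0.0417, 0.1378]
tool_rot: [[0.074, 0.997, 0.0], [0.997, -0.074, 0.0], [0.0, 0.0, -1.0]]
force: [-0.3, -0.4, 0.2]
width: 0.0006
```

```bash
python3 -c "
from h import *
plan(c2w(-208,45.3),.145,-4.4);s=telemetry.observe();print(s['torque'].round(2),w2c(s['ee_pos']))"
```

```text
shift [ 0.36  0.27 -0.72] now [0.4918 0.0417 0.1378] F [-0.3 -0.4  0.2] w 0.0006 t 18.0
y ang -4.24 yaw 0.003 q7 -34.0
[-0.01 -0.05  0.02] [-210.68142221   41.6830657 ]
```

Call:
carry_out(commands="0 0 0.15 0 -1; 0 0 0.3 0 -1; 0 0 0.45 0 -1; 0 0 0.6 0 -1; 0 0 0.75 0 -1; 0 0 0.9 0 -1; 0 0 1.0 0 -1; 0 0 1.1 0 -1; 0 0 1.2 0 -1; 0 0 1.2 0 -1")

```text
clock: 19.25
ee_pos: [0.4921, 0.0417, 0.1261]
tool_rot: [[0.074, 0.997, 0.001], [0.997, -0.074, -0.0], [-0.0, 0.001, -1.0]]
force: [-1.3, 0.9, 4.9]
width: 0.0008
```

```bash
python3 -c "
from h import *
plan(c2w(-208,45.3),.145,-4.4);s=telemetry.observe();print(s['torque'].round(2),w2c(s['ee_pos']))"
```

```text
shift [ 0.36  0.25 -1.89] now [0.4921 0.0417 0.1261] F [-1.3  0.9  4.9] w 0.0008 t 19.25
y ang -4.24 yaw 0.003 q7 -35.0
[-0.28 -0.24 -0.1 ] [-210.43353379   41.65568554]
```

Call:
carry_out(commands="0 0 0.1 0 -1; 0 0 0.2 0 -1; 0 0 0.3 0 -1; 0 0 0.4 0 -1; 0 0 0.5 0 -1; 0 0 0.6 0 -1; 0 0 0.7 0 -1; 0 0 0.8 0 -1; 0 0 0.9 0 -1; 0 0 1.0 0 -1")

```text
clock: 20.5
ee_pos: [0.4921, 0.0417, 0.1161]
tool_rot: [[0.074, 0.997, 0.001], [0.997, -0.074, -0.0], [-0.0, 0.001, -1.0]]
force: [-2.5, -0.2, 5.8]
width: 0.0002
```

```bash
python3 - <<'E'
from h import *
s=telemetry.observe();print(s['ee_pos'],s['force'],w2c(s['ee_pos']))
i=viewer.get_image('side');W=world(i);c=w2c(W)
m=(abs(c[...,0]+116)<9)&(c[...,1]>-22)&(c[...,1]<18)&(W[...,2]>.16)&(W[...,2]<.26)&(c[...,0]<-113)
q=np.c_[c[m],W[m][:,2]*1000].round(0);print(q[np.argsort(-q[:,2])][:40].tolist())
p=np.array([*c2w(-116,-4),.21]);T=i["camera_from_world"];k=T[:3,:3]@p+T[:3,3];u=i["cx"]-i["fx"]*k[0]/k[2];v=i["cy"]+i["fy"]*k[1]/k[2];print(u,v)
u,v=int(u),int(v);cv2.imwrite("pics/s4.png",cv2.resize(i["img"][v-45:v+45,u-60:u+60],(800,600),interpolation=2))
E
```

```text
[0.49209687 0.04171913 0.11610314] [-2.47906306 -0.21208729  5.78704015] [-210.42237626   41.69862191]
[[-114.0, 7.0, 255.0], [-121.0, -4.0, 253.0], [-115.0, -2.0, 252.0], [-117.0, -4.0, 252.0], [-114.0, 8.0, 252.0], [-115.0, 3.0, 250.0], [-117.0, 1.0, 250.0], [-122.0, -3.0, 250.0], [-118.0, -3.0, 249.0], [-122.0, 2.0, 249.0], [-115.0, 17.0, 249.0], [-123.0, -1.0, 248.0], [-115.0, -2.0, 245.0], [-122.0, 1.0, 245.0], [-122.0, -3.0, 244.0], [-113.0, 6.0, 244.0], [-113.0, 11.0, 242.0], [-114.0, 2.0, 242.0], [-113.0, -3.0, 240.0], [-115.0, 3.0, 240.0], [-119.0, -1.0, 239.0], [-115.0, -2.0, 238.0], [-119.0, -6.0, 238.0], [-115.0, 8.0, 238.0], [-115.0, -1.0, 235.0], [-118.0, -3.0, 235.0], [-119.0, -6.0, 234.0], [-114.0, 16.0, 233.0], [-114.0, 2.0, 232.0], [-118.0, -3.0, 231.0], [-115.0, -2.0, 230.0], [-119.0, -7.0, 230.0], [-114.0, 6.0, 230.0], [-115.0, 3.0, 229.0], [-117.0, 1.0, 229.0], [-114.0, 12.0, 229.0], [-122.0, 11.0, 228.0], [-120.0, 13.0, 228.0], [-118.0, -3.0, 227.0], [-119.0, -7.0, 227.0]]
346.67810776671575 225.50115582314442
```

View pics/s4.png

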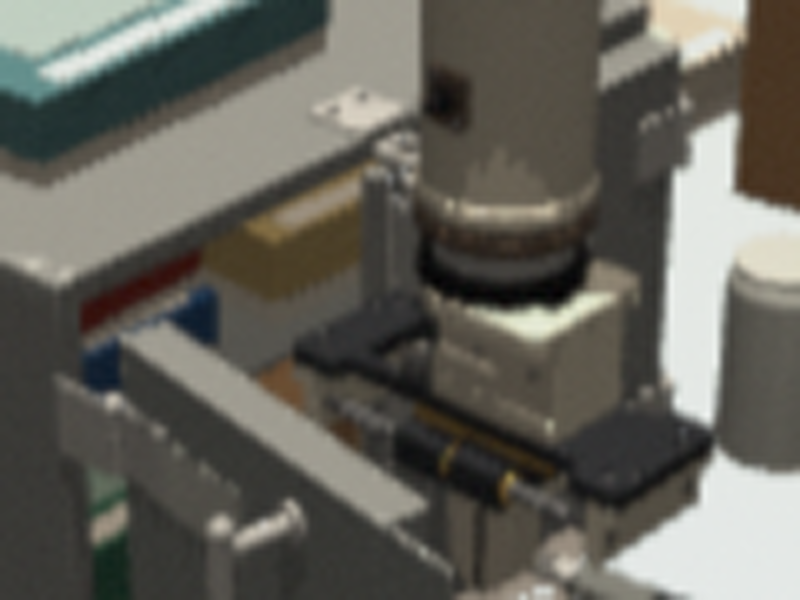

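The bolt slides at a steady 5.8 N or so. I'll continue gently towards the stop.

Call:
carry_out(commands="0 0 0.1 0 -1; 0 0 0.2 0 -1; 0 0 0.3 0 -1; 0 0 0.4 0 -1; 0 0 0.5 0 -1; 0 0 0.6 0 -1; 0 0 0.7 0 -1; 0 0 0.8 0 -1; 0 0 0.85 0 -1; 0 0 0.9 0 -1")

```text
clock: 21.8
ee_pos: [0.4925, 0.0417, 0.1078]
tool_rot: [[0.074, 0.997, 0.002], [0.997, -0.074, -0.001], [-0.001, 0.002, -1.0]]
force: [-5.7, -0.7, 13.7]
width: 0.0006
```

Call:
carry_out(commands="0 0 0.02 0 -1; 0 0 0.04 0 -1; 0 0 0.06 0 -1; 0 0 0.08 0 -1; 0 0 0.1 0 -1; 0 0 0.12 0 -1; 0 0 0.12 0 -1; 0 0 0.12 0 -1; 0 0 0.12 0 -1; 0 0 0.12 0 -1")

```text
clock: 23.05
ee_pos: [0.4929, 0.0417, 0.1074]
tool_rot: [[0.074, 0.997, 0.003], [0.997, -0.074, -0.002], [-0.001, 0.003, -1.0]]
force: [-9.2, -0.9, 18.5]
width: 0.0006
```

It reads 13.7 N, then 18.5 N with almost no further motion, which feels like a firm stop. I'll back off and check by eye.

Call:
carry_out(commands="0 0 -0.3 0 -1; 0 -1.5 -0.5 0 -1; 0 -4 -0.5 0 -1; 0 -6 -3 0 -1; 0 -6 -8 0 -1; 0 -6 -13 0 -1; 0 -6 -18 0 -1; 0 -6 -23 0 -1; 0 -6 -23 -0.18 0; 0 -6 -23 -0.36 1")

```text
clock: 24.3
ee_pos: [0.4311, 0.046, 0.3353]
tool_rot: [[-0.287, 0.958, -0.0], [0.958, 0.287, -0.002], [-0.001, -0.0, -1.0]]
force: [0.3, -0.4, -0.4]
width: 0.0156
```

```bash
python3 -c "
from h import *
plan(c2w(-145,-4),.335,85.6)"
```

```text
shift [-8.78 10.18  0.03] now [0.4311 0.046  0.3353] F [ 0.3 -0.4 -0.4] w 0.0156 t 24.3
y ang 16.69 yaw -1.203 q7 7.7
```

Call:
carry_out(commands="-2 2.5 0 -0.18 1; -5 5 0 -0.36 1; -7 8 0 -0.54 1; -8.8 10.2 0 -0.72 1; -8.8 10.2 0 -0.9 1; -8.8 10.2 0 -1.08 1; -8.8 10.2 0 -1.2 1; -8.8 10.2 0 -1.2 1; -8.8 10.2 0 -1.2 1; -8.8 10.2 0 -1.2 1")

```text
clock: 25.55
ee_pos: [0.5544, -0.0095, 0.3355]
tool_rot: [[-0.996, 0.086, -0.0], [0.086, 0.996, -0.0], [0.0, -0.0, -1.0]]
force: [0.4, -0.8, -0.5]
width: 0.0917
```

```bash
python3 - <<'E'
from h import *
W=world(viewer.get_image("wrist"));c=w2c(W)
for r in range(242,296,3):
    print(r,[f"{c[r,q,0]:.0f},{c[r,q,1]:.0f},{W[r,q,2]*1000:.0f}" for q in (300,307,316,325,331)])
m=(abs(c[...,0]+166)<20)&(abs(c[...,1]+75)<30)&(W[...,2]>.262)&(W[...,2]<.285);print(np.median(c[m],0))
plan(c2w(-161,-75),.335,85.6)
E
```

```text
242 ['-110,-23,125', '-111,-15,128', '-110,-5,127', '-111,5,131', '-110,12,127']
245 ['-109,-23,135', '-111,-15,140', '-111,-5,139', '-111,5,140', '-110,12,138']
248 ['-109,-22,146', '-110,-14,149', '-121,-5,180', '-110,5,150', '-109,11,147']
251 ['-109,-22,156', '-119,-13,184', '-119,-5,184', '-118,4,183', '-110,11,158']
254 ['-110,-21,168', '-120,-13,196', '-120,-5,196', '-120,4,196', '-119,9,195']
257 ['-110,-21,175', '-118,-13,199', '-118,-5,199', '-118,4,198', '-118,9,198']
260 ['-110,-20,185', '-115,-13,198', '-118,-5,206', '-114,4,197', '-114,9,197']
263 ['-110,-20,193', '-112,-13,200', '-117,-5,213', '-112,4,199', '-112,9,198']
266 ['-109,-20,199', '-111,-13,203', '-118,-5,221', '-111,3,204', '-110,9,201']
269 ['-110,-19,208', '-112,-13,212', '-117,-5,227', '-111,3,211', '-110,9,208']
272 ['-110,-19,214', '-110,-13,217', '-117,-5,234', '-111,3,218', '-110,8,216']
275 ['-110,-18,222', '-111,-12,224', '-118,-5,241', '-111,3,225', '-109,8,221']
278 ['-110,-18,228', '-111,-12,230', '-118,-5,249', '-111,3,231', '-110,8,229']
281 ['-110,-18,235', '-121,-11,260', '-120,-5,258', '-121,2,260', '-110,8,236']
284 ['-111,-18,242', '-121,-11,265', '-120,-5,265', '-122,2,267', '-111,7,243']
287 ['-110,-17,246', '-121,-11,270', '-120,-5,269', '-121,2,271', '-120,6,269']
290 ['-110,-17,253', '-118,-11,270', '-118,-5,270', '-111,2,255', '-118,6,269']
293 ['-125,-15,289', '-124,-10,287', '-125,-4,289', '-125,1,290', '-125,5,289']
[-161.04123524  -73.72298504]
shift [ 1.61 -7.06  0.06] now [ 0.5545 -0.0095  0.3355] F [ 0.1 -0.1 -0.1] w 0.0919 t 25.6
y ang 85.09 yaw -0.009 q7 63.4
```

The bolt's tab top now reads z = 198 mm, right on the stop block (184–187 mm plus the 12 mm tab). Next is the right door, with a half-turned wrist to stay inside joint 7's range.

Call:
carry_out(commands="1.6 -2 -2 0.18 1; 1.6 -5 -2 0.36 1; 1.6 -7.1 -2 0.54 1; 1.6 -7.1 -2 0.72 1; 1.6 -7.1 -2 0.9 1; 1.6 -7.1 -2 1.08 1; 1.6 -7.1 -2 1.26 1; 1.6 -7.1 -2 1.44 1; 1.6 -7.1 -2 1.62 1; 1.6 -7.1 -2 1.8 1")

```text
clock: 26.85
ee_pos: [0.5326, -0.0787, 0.3556]
tool_rot: [[0.315, 0.949, 0.0], [0.949, -0.315, -0.0], [-0.0, 0.0, -1.0]]
force: [0.3, 0.4, 0.8]
width: 0.0916
```

Call:
carry_out(commands="0 0 0 0.18 1; 0 0 0 0.36 1; 0 0 0 0.54 1; 0 0 0 0.72 1; 0 0 0 0.9 1; 0 0 0 1.08 1; 0 0 0 1.26 1; 0 0 0 1.32 1; 0 0 0 1.32 1; 0 0 0 1.32 1")

```text
clock: 28.1
ee_pos: [0.5327, -0.0788, 0.3556]
tool_rot: [[0.998, -0.062, 0.0], [-0.062, -0.998, -0.0], [0.0, 0.0, -1.0]]
force: [0.4, 0.7, -0.5]
width: 0.0916
```

```bash
python3 -c "
from h import *
plan(c2w(-161,-74.5),.237,-94.4)"
```

```text
shift [-0.03 -0.08 11.86] now [ 0.5327 -0.0788  0.3556] F [ 0.4  0.7 -0.5] w 0.0916 t 28.1
y ang -93.55 yaw 0.015 q7 -94.9
```

Call:
carry_out(commands="0 -0.1 3 0.015 0.5; 0 -0.1 7 0.015 0.3; 0 -0.1 10 0.015 0.2; 0 -0.1 11.9 0.015 0; 0 -0.1 11.9 0.015 -1; 0 -0.1 11.9 0.015 -1; 0 -0.1 11.9 0.015 -1; 0 -0.1 11.9 0.015 -1; 0 -0.1 11.9 0.015 -1; 0 -0.1 11.9 0.015 -1")

```text
clock: 29.35
ee_pos: [0.5331, -0.0792, 0.2372]
tool_rot: [[0.997, -0.079, 0.001], [-0.079, -0.997, -0.002], [0.001, 0.002, -1.0]]
force: [-0.5, -4.6, 3.7]
width: 0.0104
```

```bash
python3 -c "
from h import *
s=telemetry.observe();print(s['width'],s['force'].round(1),s['joints'].round(1))
arc(-1,0,[.1*k for k in range(1,10)])"
```

```text
0.010408873114304797 [-0.5 -4.6  3.7] [ 35.4  18.2 -36.1 104.   12.2  61.6 -99.7]
now [ 0.5331 -0.0792  0.2372] handle est [-160.3  -75.8] model [-161.  -75.]
-1.2 0.4 0 -0.10 -1; -2.4 0.9 0 -0.20 -1; -3.5 1.5 0 -0.30 -1; -4.6 2.3 0 -0.40 -1; -5.6 3.1 0 -0.50 -1; -6.5 4.1 0 -0.60 -1; -7.3 5.1 0 -0.70 -1; -8.0 6.2 0 -0.80 -1; -8.5 7.3 0 -0.90 -1;
```

Call:
carry_out(commands="-0.5 0.2 0 -0.04 -1; -1.2 0.4 0 -0.10 -1; -2.4 0.9 0 -0.20 -1; -3.5 1.5 0 -0.30 -1; -4.6 2.3 0 -0.40 -1; -5.6 3.1 0 -0.50 -1; -6.5 4.1 0 -0.60 -1; -7.3 5.1 0 -0.70 -1; -7.3 5.1 0 -0.70 -1; -7.3 5.1 0 -0.70 -1")

```text
clock: 30.6
ee_pos: [0.4567, -0.1233, 0.2372]
tool_rot: [[0.814, 0.581, 0.002], [0.581, -0.814, -0.001], [0.001, 0.002, -1.0]]
force: [0.8, -2.8, 5.9]
width: 0.0103
```

```bash
python3 -c "
from h import *
s=telemetry.observe();print(s['width'],s['force'].round(1),s['joints'].round(1))
arc(-1,.7,[.7+.11*k for k in range(1,11)])"
```

```text
0.010325607435904926 [ 0.8 -2.8  5.9] [ 49.9  11.5 -42.4 112.4   9.   59.3 -51. ]
now [ 0.4567 -0.1233  0.2372] handle est [-233.  -125.6] model [-233.8 -125.7]
-1.4 0.4 0 -0.11 -1; -2.6 1.0 0 -0.22 -1; -3.9 1.8 0 -0.33 -1; -5.0 2.6 0 -0.44 -1; -6.0 3.6 0 -0.55 -1; -7.0 4.7 0 -0.66 -1; -7.8 5.8 0 -0.77 -1; -8.4 7.1 0 -0.88 -1; -8.9 8.4 0 -0.99 -1; -9.3 9.8 0 -1.10 -1;
```

Call:
carry_out(commands="-1.4 0.4 0 -0.11 -1; -2.6 1.0 0 -0.22 -1; -3.9 1.8 0 -0.33 -1; -5.0 2.6 0 -0.44 -1; -6.0 3.6 0 -0.55 -1; -7.0 4.7 0 -0.66 -1; -7.8 5.8 0 -0.77 -1; -8.4 7.1 0 -0.88 -1; -8.9 8.4 0 -0.99 -1; -8.9 8.4 0 -0.99 -1")

```text
clock: 31.85
ee_pos: [0.4323, -0.2447, 0.2371]
tool_rot: [[-0.04, 0.999, -0.001], [0.999, 0.04, -0.001], [-0.001, -0.001, -1.0]]
force: [-4.8, -3.4, 10.2]
width: 0.0105
```

```bash
python3 -c "
from h import *
s=telemetry.observe();print(s['width'],s['force'].round(1),s['joints'].round(1))
arc(-1,1.69,[1.7])"
```

```text
0.010534409772988888 [-4.8 -3.4 10.2] [ 65.8  15.2 -45.7 109.3  12.6  60.6  17.2]
now [ 0.4323 -0.2447  0.2371] handle est [-248.1 -248.4] model [-248.2 -247.6]
-0.1 0.0 0 -0.01 -1;
```

Call:
carry_out(commands="0 0 0 0 -0.6; 0 0 0 0 -0.6; 0 0 0 0 -0.6; 0 0 -3 0 -0.6; 0 0 -8 0 -0.6; 0 0 -13 0 -0.6; 0 0 -18 0 -0.6; 0 0 -18 0 -0.6; 0 0 -18 0 -0.6; 0 0 -18 0 -0.6")

```text
clock: 33.1
ee_pos: [0.4318, -0.2428, 0.415]
tool_rot: [[-0.041, 0.999, -0.002], [0.999, 0.041, 0.002], [0.002, -0.002, -1.0]]
force: [-0.6, -0.4, -1.1]
width: 0.0185
```

```bash
python3 - <<'E'
from h import *
print(telemetry.observe()["force"].round(1))
t=viewer.get_image("top");s=viewer.get_image("side")
for im in (t,s):
    W=world(im);c=w2c(W).reshape(-1,2);z=W.reshape(-1,3)[:,2]
    for nm,sg in (("L",1),("R",-1)):
        m=(abs(z-.284)<.006)&(c[:,0]<-150)&(c[:,0]>-360)&(c[:,1]*sg>150)&(c[:,1]*sg<280);p=c[m]
        if len(p)>10:
            vx,vy,_,_=cv2.fitLine(p.astype(np.float32),cv2.DIST_HUBER,0,.01,.01).ravel();print(nm,len(p),"open deg",np.degrees(np.arctan2(abs(vx),-sg*vy*np.sign(-vx))).round(1))
# bystanders moved?
for n,im in (("top",t),("side",s)):
    d=world(im);old=np.load(f"pics/{n}.npz")["W"]
    boxes={"mug":(312,360,335,395),"deck":(275,315,292,345),"tape":(240,295,208,262),"can":(240,280,460,505),"box":(125,195,295,400),"stapler":(295,360,120,160)} if n=="top" else {}
    for k,b in boxes.items():
        f=lambda W:W[b[0]:b[1],b[2]:b[3]].reshape(-1,3)
        z0={"deck":.008,"box":.32}.get(k,.02);g=lambda W:np.median(f(W)[(f(W)[:,2]>z0)&(f(W)[:,2]<(.2 if k!="box" else .4))],0).round(3)
        print(k,g(old),g(d))
cv2.imwrite("pics/end.png",np.vstack([t["img"][100:400,180:520],s["img"][140:440,200:540]]))
E
```

```text
[-0.6 -0.4 -1.1]
L 858 open deg 101.2
R 920 open deg 94.9
L 405 open deg 102.4
R 288 open deg 95.9
mug [ 0.374 -0.018  0.089] [ 0.375 -0.018  0.088]
deck [0.473 0.102 0.019] [0.473 0.102 0.019]
tape [0.548 0.311 0.047] [0.548 0.31  0.047]
can [ 0.543 -0.301  0.119] [ 0.54  -0.292  0.113]
box [0.738 0.033 0.346] [0.738 0.032 0.346]
stapler [0.402 0.543 0.064] [0.402 0.543 0.064]
```

View pics/end.png

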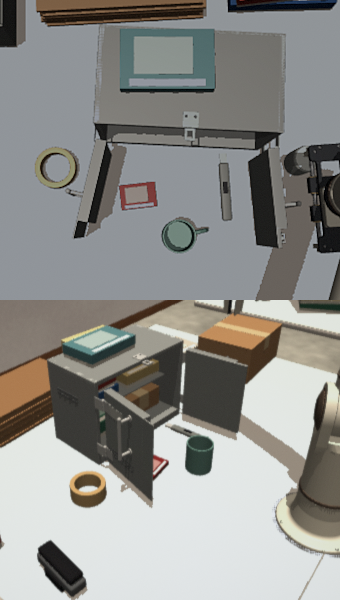

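The picture shows both doors wide open, the left at (95,190) and the right at (268,195) in the top half. The bystanders are in place and the arm is clear.

```bash
python3 -c "
from h import *
print(ctrl.hand_in())"
```

```text
the job is handed in; nothing more can be done
None
```

Both cupboard doors now stand wide open with the bolt drawn, and I handed the job in at about 33 s of the 67 s allowed. It was done in the order asked.

- **Left door:** I swung it open by its pull. The cameras put it at about 101°.
- **Bolt:** I pressed it down while the right door was still shut. It slid at about 6 N, then the force rose to 18.5 N with almost no further travel. A wrist-camera check put the top of its tab at 198 mm, directly on the stop block. The tool always points down and the fingers could not get under the keep, so I pressed the tab with the end of the gripper's frame instead.
- **Right door:** I swung it open by its pull. The cameras put it at about 95°.
- **Surroundings:** The mug, card deck, tape roll, puzzle box and stapler measured within 1 mm of where they started.

**What I could not confirm:**
- The drink can's reading shifted by 9 mm. I put that down to the gripper being partly in front of it in the top view, since nothing came near it.
- I checked the box knife only by eye, and it looked in place.
- I did not look at the bolt again after the right door opened, but nothing touched it after the stop check.

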